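# Load the container stack onto the waiting vehicles of the model freight terminal

## Task

In the model railway's freight terminal, take the stack of four containers apart and load each one on the vehicle whose deck is made for its length: the shortest on the small lorry, the next on the short rail wagon, the third on the long rail wagon and the longest on the articulated lorry's trailer. Set each down gently, centred and square on its deck, without tipping a container or shoving the vehicles out of their places, and leave the van and the forklift alone.

Things in the scene. Friction and masses are not known exactly. Their poses are not given: they have to be found in the camera images.
- c12: Model freight container, a plain red-brown corrugated box, 58 long (its x), 38 wide (y), 40 high; the shortest (12 ft), double doors in its sides. At the start the top tier of the stack (underside at 120 mm). Origin: centre of its underside, z up. May face either way round. About 60 g. Grip it across its width within the upper 35 mm: the container below is as wide.
- c20: Model freight container, a plain red-brown corrugated box, 95 long (its x), 38 wide (y), 40 high; 20 ft. At the start the third tier of the stack (underside at 80 mm). Origin: centre of its underside, z up. May face either way round. About 85 g. Grip it across its width within the upper 35 mm: the container below is as wide.
- c31: Model freight container, a plain red-brown corrugated box, 147 long (its x), 38 wide (y), 40 high; 31 ft. At the start the second tier of the stack (underside at 40 mm). Origin: centre of its underside, z up. May face either way round. About 120 g. Grip it across its width within the upper 35 mm: the container below is as wide.
- c40: Model freight container, a plain red-brown corrugated box, 190 long (its x), 38 wide (y), 40 high; the longest (40 ft). At the start the bottom tier of the stack, on the work surface. Origin: centre of its underside, z up. May face either way round. About 150 g. Grip it across its width within the upper 35 mm.
- lorry: Small rigid road lorry with a white cab, 98 mm long in all; the cab (34 wide, 40 high) begins 38 mm from the deck's centre on the -x side. Flat dark load deck 64 long (its x), 38 wide (y), its top 18 mm above the origin. Origin: under the deck's centre, on the work surface, z up. Stands loose on wheels that do not turn; slides if pushed hard.
- artic: Articulated lorry: long flat semi-trailer behind a white tractor cab, 238 mm long in all; the cab (37 wide, 46 high) begins 107 mm from the deck's centre on the -x side. Flat dark load deck 196 long (its x), 38 wide (y), its top 20 mm above the origin. Origin: under the deck's centre, on the work surface, z up. Stands loose on wheels that do not turn; slides if pushed hard.
- wagon20: Short two-axle flat rail wagon standing on the track, no cab. Flat dark load deck 101 long (its x), 38 wide (y), its top 18 mm above the origin. Origin: under the deck's centre, on the rail tops, 8 mm above the work surface (deck 26 mm above it), z up. Stands loose on wheels that do not turn; slides if pushed hard.
- wagon31: Long flat rail wagon on two bogies standing on the same track, no cab. Flat dark load deck 153 long (its x), 38 wide (y), its top 18 mm above the origin. Origin: under the deck's centre, on the rail tops, 8 mm above the work surface (deck 26 mm above it), z up. Stands loose on wheels that do not turn; slides if pushed hard.
- van: Bystander: loose grey model van, 72 long (x), 29 wide, 34 high. Origin: centre of its underside. To be left alone.
- forklift: Bystander: loose yellow model forklift truck, about 58 long (x, fork to -x), 24 wide, 45 high. Origin: on the ground under its middle. To be left alone.

How it is judged (in metres and radians):
At the end, for the whole second after the job is handed in: Each container rests upright and released on its own vehicle's deck: within 10 mm of its centre lengthwise, 8 mm crosswise, 8 degrees of parallel (either way round) and 4 mm of its height; all at rest; vehicles moved under 25 mm, van and forklift under 20 mm (x of c12 in the frame of lorry between -0.01 and 0.01 m and y of c12 in the frame of lorry between -0.008 and 0.008 m and z of c12 in the frame of lorry between 0.014 and 0.022 m and angle between the x axis of c12 and the x axis of lorry, either way round below 0.15 rad and angle between each of c12, c20, c31, c40's own z axis and vertical below 0.1 rad and linear speed of each of c12, lorry, c20, wagon20, c31, wagon31, c40, artic below 0.02 m/s and contact force between the fingers and c12 below 0.1 N and distance of each of lorry, wagon20, wagon31, artic from where it was at the start of the episode below 0.025 m and angle between each of lorry, wagon20, wagon31, artic's own z axis and vertical below 0.08 rad and x of c20 in the frame of wagon20 between -0.01 and 0.01 m and y of c20 in the frame of wagon20 between -0.008 and 0.008 m and z of c20 in the frame of wagon20 between 0.014 and 0.022 m and angle between the x axis of c20 and the x axis of wagon20, either way round below 0.15 rad and contact force between the fingers and c20 below 0.1 N and x of c31 in the frame of wagon31 between -0.01 and 0.01 m and y of c31 in the frame of wagon31 between -0.008 and 0.008 m and z of c31 in the frame of wagon31 between 0.014 and 0.022 m and angle between the x axis of c31 and the x axis of wagon31, either way round below 0.15 rad and contact force between the fingers and c31 below 0.1 N and x of c40 in the frame of artic between -0.01 and 0.01 m and y of c40 in the frame of artic between -0.008 and 0.008 m and z of c40 in the frame of artic between 0.016 and 0.024 m and angle between the x axis of c40 and the x axis of artic, either way round below 0.15 rad and contact force between the fingers and c40 below 0.1 N and distance of each of van, forklift from where it was at the start of the episode below 0.02 m); the robot touches nothing.
It fails at once if a container is tipped over (more than 35 degrees) (angle between any of c12, c20, c31, c40's own z axis and vertical above 0.6 rad).
It fails at once if a container is dropped or thrown: it moves faster than 0.6 m/s while not held (a fall of about 20 mm) ((linear speed of c12 above 0.6 m/s and contact force between the fingers and c12 below 0.01 N) or (linear speed of c20 above 0.6 m/s and contact force between the fingers and c20 below 0.01 N) or (linear speed of c31 above 0.6 m/s and contact force between the fingers and c31 below 0.01 N) or (linear speed of c40 above 0.6 m/s and contact force between the fingers and c40 below 0.01 N)).
It fails at once if a vehicle is shoved more than 25 mm from where it is parked, or tipped (distance of any of lorry, wagon20, wagon31, artic from where it was at the start of the episode above 0.025 m or angle between any of lorry, wagon20, wagon31, artic's own z axis and vertical above 0.3 rad).
It fails at once if the van or the forklift is moved more than 20 mm (distance of any of van, forklift from where it was at the start of the episode above 0.02 m).
It also fails if it takes over 122 s, if anything falls off the work surface, if the arm or the gripper's body presses on something with over 40 N, if the wrist force passes 120 N, or if a joint passes its speed limit or range.

## Robot

A 6-joint arm with a two-finger parallel gripper is mounted at the origin on the work surface. World frame = base frame: x ahead of the robot, y to its left, z up, the work surface at z = 0. Lengths are in mm, angles in rad, forces in N, time in s.
With the tool pointing down it reaches from about 300 to 775 mm from the base axis. Payload 14.6 kg.
Tool frame: the origin (TCP) lies between the finger pads; the fingertips stand 14 mm ahead of it and the grasp point (between the pads) lies 5 mm behind it (nose_length is the distance from the TCP to the fingertips, in mm); z points along the fingers, y is the line along which they close (so a half turn about z gives the same grasp; the last joint's range is limited). The gripper opens to 94 mm and grips with 3 to 60 N. Pads are 16 mm wide; open, the fingers measure 119 mm over their backs; the gripper's body (75 mm by 177 mm) begins 78 mm behind the grasp point.
Start: joints at [-1.228, 0.3, 1.521, -0, 1.321, -0.067], TCP at [219.126, -504.453, 219.446] pointing down, gripper open.
Joint ranges: [-3.03, 3.03], [-0.79, 2.21], [0.23, 2.52], [-1.04, 4.18], [0, 3.07], [-2.55, 2.55]. Speed limits (rad/s): [2.22, 2.22, 2.57, 3.14, 3.14, 3.14].

## Interface

Orientations are given as a rotation vector (axis times angle).
In Python, from bench import * gives the robot as it stands.
- The arm moves only by the shell command python3 -m creep, which reads ROWS from standard input. ROWS is a JSON list of rows, 1 to 5 of them, each an object with the fields finger_gap (the opening from 0.0 (shut) to 1.0 (fully open)), pos (a list: dx, dy, dz in shares of the most that a row can go, 1 being 50 mm), turn (a turn about the tool's z in parts of the range, where 1.0 means 4 rad); a field left out counts as zero (the opening has to be given); each row shifts and turns the commanded pose from where the row before left it, along the tool's axes as they then stand; what a row does not reach is not made up. A row lasts 1/10 s, in which the tool goes at most 50 mm and 0.15 rad, less where a joint would pass 70% of its speed; a pose out of reach is approached as far as the arm can. The fingers move at their own pace and stop on an object; the grip force is fixed at half the most. Time passes only in rows, so rows that do not move let the fingers close. It prints the time, the measured TCP pose, the force, the opening and the grip force at its end. Input that does not fit is refused with a message, and nothing moves.
- read_state(): the state, without advancing time (a new reading comes with each control period).
- camera(name): name is "scene" or "top"; returns the picture (384x512x3 uint8, red, green, blue); there is no depth.
- camera_info(name): a dict with "intrinsics" (3x3 intrinsics, pixels), "R" (3x3) and "t" (3): a world point X has camera coordinates R X + t. Camera axes: x right, y down, z forward; pixel columns grow to the right and rows downward; lengths in mm; the calibration is good to about 2 mm. A picture is of the moment at which its call begins. camera_info takes no time and is no camera call.
- sign_off(): hands the job in; it is judged then, once.
The state is a dict: "clock": time; "q": joint angles; "joint_velocities": joint speeds; "joint_torque": joint torques, N m; "position": TCP position; "ee_rot": TCP orientation; "force": force on the tool from outside, world axes, zero at the start; "torque": the same for the moment, N m; "width": opening from 0.0 (shut) to 1.0 (fully open); "grip_force": force on a finger pad.
Only numpy, scipy, OpenCV 4.12 (cv2) and the standard library are available. Lean on these libraries where they do the work, as an engineer would, in place of code of your own. Each camera call takes 0.05 s, during which the arm holds its last target. There are 200 camera calls.

## Working session

There is one attempt and no reset: what is moved stays moved. The work goes in short steps, Python scripts to look and compute and a shell command to move; the robot and the scene stay as the last step left them, time stands still between calls to the robot, and variables do not carry over. Pictures are saved under pics/ and viewed, at most 14 in all, crops included, and the job is handed in when it is done.

```bash
ls; mkdir -p pics; python3 - <<'E'
from bench import *
import cv2
for n in("scene","top"):
    im=camera(n); cv2.imwrite(f"pics/{n}0.png",im[:,:,::-1]); print(n,camera_info(n))
print(read_state())
E
```

```text
pics
scene {'intrinsics': array([[358.35398097,   0.        , 258.16130561],
       [  0.        , 358.35398097, 196.31206662],
       [  0.        ,   0.        ,   1.        ]]), 'R': array([[-0.83819915,  0.54485282,  0.02361346],
       [ 0.34892646,  0.56905711, -0.74459676],
       [-0.41913305, -0.61588101, -0.66709675]]), 't': array([ 455.35287624,  -95.87342829, 1262.5500437 ])}
top {'intrinsics': array([[472.08646871,   0.        , 258.12701052],
       [  0.        , 472.08646871, 186.38018364],
       [  0.        ,   0.        ,   1.        ]]), 'R': array([[-0.01759637, -0.99980817, -0.00860204],
       [-0.99518773,  0.0183432 , -0.09625443],
       [ 0.09639375,  0.00686691, -0.99531959]]), 't': array([  18.33992691,  538.76524947, 1461.62696007])}
{'clock': 0.1, 'q': array([-1.22758929e+00,  3.00418213e-01,  1.52149297e+00, -1.90918646e-05,
        1.32064027e+00, -6.66040375e-02]), 'joint_velocities': array([-0.00063183, -0.00099325, -0.00114857,  0.00081068,  0.00061978,
       -0.00222378]), 'joint_torque': array([ 4.05109429e-03, -5.32631207e+01, -3.53281975e+01,  7.10032973e-02,
        2.34478764e-02, -1.05652928e-04]), 'position': array([ 219.0646169 , -504.27678508,  218.95259035]), 'ee_rot': array([-3.07494240e+00, -6.39049105e-01,  2.36332454e-04]), 'force': array([-0.39823824,  0.6428578 ,  0.37021139]), 'torque': array([-0.07141696, -0.0054856 , -0.00492233]), 'grip_force': 0.0, 'width': 0.998432647562702}
```

View pics/scene0.png

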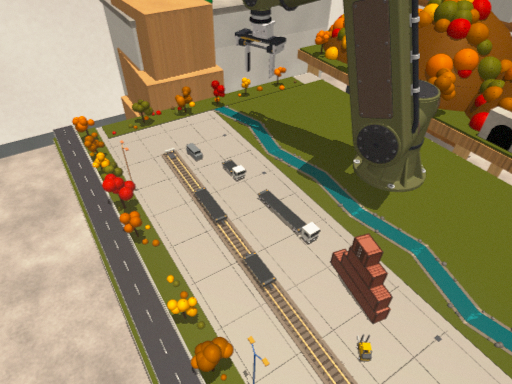

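View pics/top0.png

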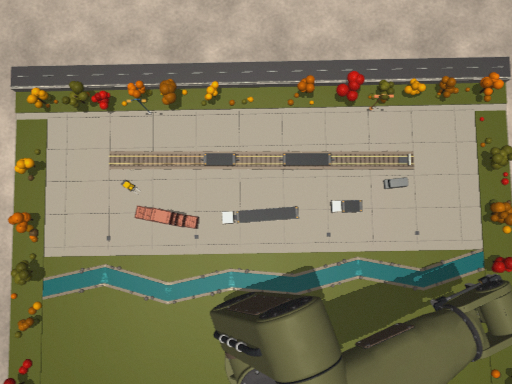

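The scene view shows the stack at about (362,275), the artic at (290,215), the lorry at (234,170), and the wagons at (210,205) and (259,268). In the top view the stack is at (167,217), the artic at (262,215), the lorry at (347,206), and the wagons at (219,159) and (307,159). I'll zoom in on these.

```bash
python3 - <<'E'
import cv2,numpy as np
t=cv2.imread("pics/top0.png"); s=cv2.imread("pics/scene0.png")
a=cv2.resize(t[195:240,125:215],None,fx=8,fy=8,interpolation=cv2.INTER_CUBIC)
cv2.imwrite("pics/a.png",a)
b=cv2.resize(s[228:326,325:395],None,fx=6,fy=6,interpolation=cv2.INTER_CUBIC)
cv2.imwrite("pics/b.png",b)
c=cv2.resize(t[148:230,195:375],None,fx=4,fy=4,interpolation=cv2.INTER_CUBIC); cv2.imwrite("pics/c.png",c)
E
```

```text
(no output)
```

View pics/a.png

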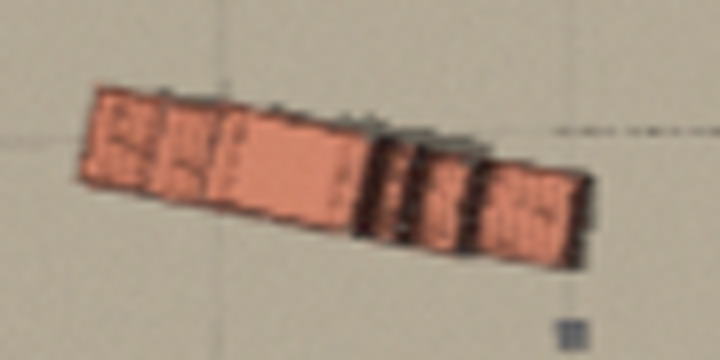

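View pics/b.png

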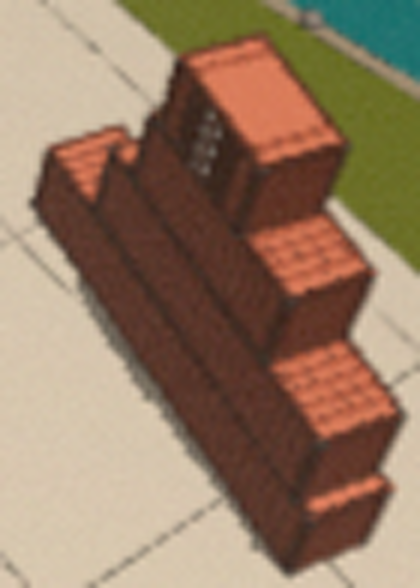

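View pics/c.png

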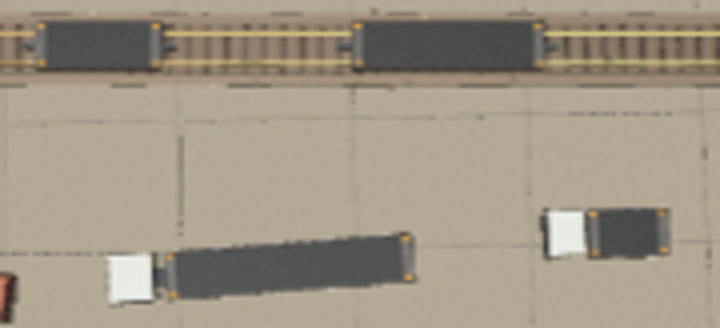

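Crop a: in the top view the stack tilts about 8°, with the c12 roof at crop (215–368, 100–235) and the c40 ends at (90,135) and (580,220). Crop b: in the scene view the c12 roof is a clean salmon quad. Crop c: the four decks are clean dark quads and both cabs are on the image-left side. Next I'll measure with masks in both views.

```bash
cat > h.py <<'E'
import cv2,numpy as np
from bench import *
INF={n:camera_info(n) for n in("scene","top")}
def ray(n,px):
    c=INF[n];K,R,t=np.array(c["intrinsics"]),np.array(c["R"]),np.array(c["t"])
    px=np.atleast_2d(px); d=np.c_[px,np.ones(len(px))]@np.linalg.inv(K).T@R
    return -R.T@t,d/np.linalg.norm(d,axis=1)[:,None]
def plane(n,px,z):
    o,d=ray(n,px); return o+d*((z-o[2])/d[:,2])[:,None]
def proj(n,X):
    c=INF[n];p=np.array(c["intrinsics"])@(np.array(c["R"])@X+np.array(c["t"]));return p[:2]/p[2]
def tri(pa,pb):
    (o1,d1),(o2,d2)=ray("top",pa),ray("scene",pb);d1,d2=d1[0],d2[0]
    s=np.linalg.lstsq(np.c_[d1,-d2],o2-o1,rcond=None)[0]
    a,b=o1+s[0]*d1,o2+s[1]*d2
    return (a+b)/2,np.linalg.norm(a-b)
F=8
def blob(im,roi,kind,seed=None):
    """largest (or seed-containing) blob contour, full-picture pixels. im RGB"""
    x0,y0,x1,y1=roi
    c=cv2.resize(im[y0:y1,x0:x1],None,fx=F,fy=F,interpolation=cv2.INTER_CUBIC)
    h=cv2.cvtColor(c,cv2.COLOR_RGB2HSV).astype(int);H,S,V=h[...,0],h[...,1],h[...,2]
    if kind=="dark": m=(V<112)
    else: m=((H<14)|(H>170))&(S>90)&(V>145)
    m=m.astype(np.uint8)
    m=cv2.morphologyEx(m,cv2.MORPH_OPEN,np.ones((13,13)))
    cs=cv2.findContours(m,cv2.RETR_EXTERNAL,cv2.CHAIN_APPROX_NONE)[0]
    k=max(cs,key=cv2.contourArea) if seed is None else max(cs,key=lambda q:cv2.pointPolygonTest(q,((seed[0]-x0)*F,(seed[1]-y0)*F),True))
    return (k[:,0]+.5)/F-.5+[x0,y0]
def rect(n,px,z):
    P=plane(n,px,z)[:,:2].astype(np.float32)
    (cx,cy),(w,h),a=cv2.minAreaRect(P)
    if w<h:w,h,a=h,w,a+90
    a=(a+90)%180-90
    return np.array([cx,cy]),w,h,a
def both(pt,ps,z,lab):
    r=[rect("top",pt,z),rect("scene",ps,z)]
    cs=[proj(n,np.r_[q[0],z]) for n,q in zip(("top","scene"),r)]
    X,e=tri(*cs)
    print(lab,"tri",X.round(1),"gap",round(e,1));
    for q in r: print("   ",q[0].round(1),"L%.1f W%.1f a%.1f"%q[1:])
def snap(tag):
    o={}
    for n in("top","scene"):
        o[n]=camera(n);cv2.imwrite(f"pics/{n}_{tag}.png",o[n][:,:,::-1])
    return o
E
python3 - <<'E'
from h import *
t=cv2.imread("pics/top0.png")[:,:,::-1];s=cv2.imread("pics/scene0.png")[:,:,::-1]
D={"wagon20":((202,150,238,170),(219,159),(240,248,280,288),(259,267),26),
"wagon31":((282,150,332,170),(307,159),(190,184,232,226),(210,205),26),
"artic":((236,200,303,228),(267,215),(255,188,307,232),(283,208),20),
"lorry":((340,196,366,216),(353,206),(218,154,240,176),(229,166),18)}
for k,(rt,st,rs,ss,z) in D.items(): both(blob(t,rt,"dark",st),blob(s,rs,"dark",ss),z,k)
ps=blob(s,(325,228,395,326),"red",(368,248))
print("c12 scene@160",rect("scene",ps,160))
pt=blob(t,(125,195,215,240),"red",(162,217)); print("top blob",pt.min(0),pt.max(0),rect("top",pt,160))
E
```

```text
wagon20 tri [628.7 132.9  12. ] gap 2.7
    [627.6 130.8] L88.0 W41.6 a88.9
    [633.7 142.3] L110.5 W47.3 a88.3
wagon31 tri [ 623.3 -144.2   11.4] gap 2.9
    [ 622.3 -143.7] L144.6 W41.6 a88.9
    [ 628.5 -129. ] L178.1 W46.7 a88.7
artic tri [452.7 -18.8  17.4] gap 4.2
    [451.  -17.4] L180.9 W38.6 a-86.7
    [456.  -18.1] L186.5 W48.3 a-86.6
lorry tri [ 473.9 -286.4   17.2] gap 3.0
    [ 472.6 -285.4] L51.1 W38.4 a89.8
    [ 475.5 -286.6] L55.4 W41.6 a61.1
c12 scene@160 (array([446.05981445, 289.22344971]), 53.779823303222656, 33.85855484008789, 76.56849670410156)
top blob [135.0625 206.4375] [170.1875 222.6875] (array([451.71929932, 310.75054932]), 99.52943420410156, 36.06315612792969, 79.65697479248047)
```

Scene blobs include the vehicles' sides, and the top blobs leave out the light end beams. For heights I'll triangulate the orange corner marks.

```bash
python3 - <<'E'
from h import *
t=cv2.imread("pics/top0.png")[:,:,::-1];s=cv2.imread("pics/scene0.png")[:,:,::-1]
g=lambda im,x0,y0,x1,y1,f:cv2.resize(im[y0:y1,x0:x1],None,fx=f,fy=f,interpolation=cv2.INTER_CUBIC)
c=np.zeros((600,800,3),np.uint8)
def put(a,x,y): c[y:y+a.shape[0],x:x+a.shape[1]]=a
put(g(s,190,184,232,226,7),0,0);put(g(s,238,246,282,290,7),300,0)
put(g(s,255,186,309,236,5),0,300);put(g(s,214,152,250,186,7),300,315);put(g(t,328,194,368,216,6),556,330)
put(g(t,200,150,240,170,6),560,470)
cv2.imwrite("pics/d.png",c[:,:,::-1])
E
```

```text
(no output)
```

View pics/d.png

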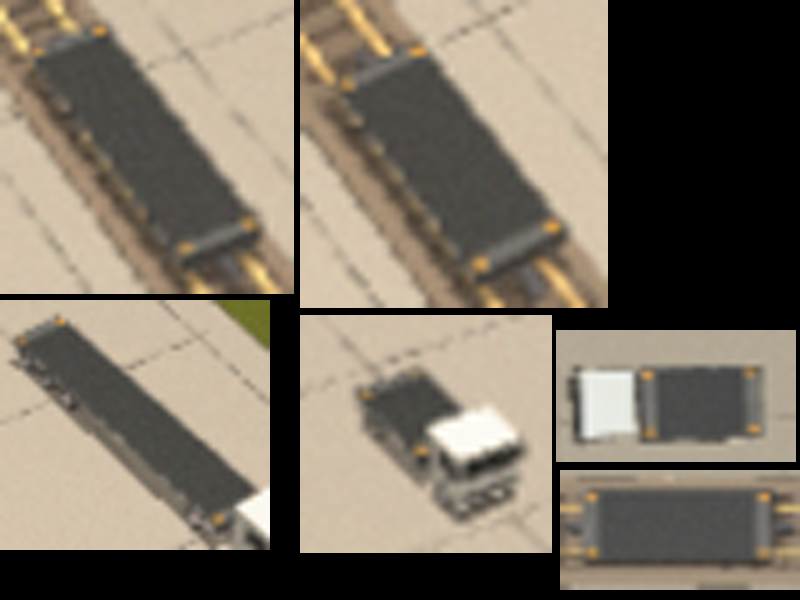

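The composite shows orange marks at each deck's corners in both views. For the artic and lorry, one mark is hidden by the cab in the scene view. I'll centroid them and triangulate.

```bash
cat > marks.py <<'E'
from h import *
# order: (+x,+y),(+x,-y),(-x,-y),(-x,+y)
T={"wagon20":[(205.3,154.5),(234,154.5),(234,163.7),(205.3,163.7)],
"wagon31":[(284.2,154.5),(330,154.5),(329.5,164),(284.2,164)],
"artic":[(237,212.5),(296.5,207.5),(297.2,216.5),(238.2,221.5)],
"lorry":[(343.3,201.5),(360.5,201.2),(361,210.5),(343.7,211.2)]}
S={"wagon20":[(263.9,283.7),(244.9,258),(255.1,253.1),(274.3,278.6)],
"wagon31":[(216.6,219.4),(195.4,191.4),(204.3,188.4),(225.7,216.1)],
"artic":[(298.4,229.8),(259.4,194),(267,190.4),None],
"lorry":[(231.4,171.6),(223.4,163.4),(230.9,160.6),None]}
Z={"wagon20":26,"wagon31":26,"artic":20,"lorry":18}
def cen(im,p,r=1.9):
    x,y=np.meshgrid(np.arange(512),np.arange(384));i=im.astype(float)
    for _ in range(3):
        w=np.clip(i[...,0]-i[...,2]-40,0,None)*(np.hypot(x-p[0],y-p[1])<r)
        if w.sum()==0:return None
        p=np.array([(w*x).sum(),(w*y).sum()])/w.sum()
    return p
def decks(t,s,names=T):
    for k in names:
        tt=[cen(t,p) for p in T[k]];hs=[]
        for a,p in zip(tt,S[k]):
            b=None if p is None else cen(s,p)
            if b is not None and a is not None: X,e=tri(a,b);hs.append(np.r_[X,e])
        P=np.array([plane("top",a,Z[k])[0,:2] for a in tt])
        d=P[[0,3]].mean(0)-P[[1,2]].mean(0)
        print(k,"centre",P.mean(0).round(1),"yaw(+x->+y side) %.1f"%np.degrees(np.arctan2(d[1],d[0])),
          "L%.1f W%.1f"%(np.hypot(*d),np.hypot(*(P[:2].mean(0)-P[2:].mean(0)))),"\n  tri",np.array(hs).round(0).tolist(),"mean z",np.mean([q[2] for q in hs]).round(1))
if __name__=="__main__":
    decks(cv2.imread("pics/top0.png")[:,:,::-1],cv2.imread("pics/scene0.png")[:,:,::-1])
E
python3 marks.py
python3 - <<'E'
from h import *
t=cv2.imread("pics/top0.png")[:,:,::-1];s=cv2.imread("pics/scene0.png")[:,:,::-1]
def quad(px):
    for e in np.arange(.5,6,.25):
        q=cv2.approxPolyDP(cv2.convexHull(px.astype(np.float32)),e,True)[:,0]
        if len(q)<=4:return q
q=quad(blob(s,(325,228,395,326),"red",(368,248)));print("scene c12 roof px",q.round(1).tolist())
print(plane("scene",q,160).round(1).tolist())
# top view c12 roof corners read in crop a
a=(np.array([[215,98],[370,136],[354,234],[205,206]])+.5)/8-.5+[125,195]
print(a.tolist());print(plane("top",a,160).round(1).tolist())
# whole stack silhouette by red colour incl dark
h=cv2.cvtColor(cv2.resize(t[195:240,125:215],None,fx=8,fy=8,interpolation=cv2.INTER_CUBIC),cv2.COLOR_RGB2HSV).astype(int)
print([rect("top",blob(t,(125,195,215,240),"red",(190+.0,222)),z) for z in(40,80)])
E
```

```text
wagon20 centre [629.6 130.8] yaw(+x->+y side) 88.7 L91.8 W29.9 
  tri [[645.0, 177.0, 26.0, 1.0], [643.0, 85.0, 26.0, 2.0], [613.0, 86.0, 26.0, 2.0], [615.0, 177.0, 27.0, 2.0]] mean z 26.3
wagon31 centre [ 624.6 -146.5] yaw(+x->+y side) 88.7 L143.3 W29.5 
  tri [[640.0, -74.0, 28.0, 2.0], [639.0, -218.0, 27.0, 2.0], [607.0, -218.0, 25.0, 2.0], [611.0, -74.0, 26.0, 2.0]] mean z 26.4
artic centre [451.  -17.1] yaw(+x->+y side) 93.4 L186.4 W30.4 
  tri [[460.0, 77.0, 21.0, 1.0], [471.0, -109.0, 21.0, 2.0], [441.0, -110.0, 20.0, 1.0]] mean z 20.8
lorry centre [ 473.6 -284.8] yaw(+x->+y side) 91.3 L54.5 W30.6 
  tri [[488.0, -257.0, 18.0, 2.0], [488.0, -311.0, 17.0, 2.0], [459.0, -312.0, 18.0, 1.0]] mean z 17.7
scene c12 roof px [[356.3999938964844, 237.10000610351562], [368.3999938964844, 234.3000030517578], [380.6000061035156, 251.39999389648438], [368.1000061035156, 254.39999389648438]]
[[453.7, 260.6, 160.0], [424.4, 269.0, 160.0], [438.7, 318.5, 160.0], [468.0, 310.0, 160.0]]
[[151.4375, 206.8125], [170.8125, 211.5625], [168.8125, 223.8125], [150.1875, 220.3125]]
[[473.0, 313.8, 160.0], [458.4, 258.3, 160.0], [423.6, 264.0, 160.0], [434.5, 317.2, 160.0]]
[(array([432.11453247, 221.05636597]), 34.6243782043457, 32.45476150512695, -9.9549560546875), (array([431.11883545, 214.9848938 ]), 33.680179595947266, 31.56972312927246, -9.954994201660156)]
```

All four decks match their known heights (26, 26, 20, 18) and sizes. The c12 roof centre is about (447,289) at z 160, with yaw about 77°, and the two views agree. I'll write a helper for the distances and turn the tool first.

The manual's scale: shifts go in shares of 50 mm and turns go in shares of 4 rad. Converting my numbers, -0.15 rad / 4 = -0.0375.

```bash
cat > go.py <<'E'
import sys,numpy as np
from bench import *
from scipy.spatial.transform import Rotation as Ro
def st():
    s=read_state();R=Ro.from_rotvec(s["ee_rot"]).as_matrix()
    print("t%.1f"%s["clock"],"p",s["position"].round(1),"psi %.2f"%np.degrees(np.arctan2(R[1,0],R[0,0])),"w%.2f g%.1f"%(s["width"],s["grip_force"]),"F",np.round(s["force"],1))
    return s,R
def to(x,y,z,psi):
    s,R=st();d=np.array([x,y,z])-s["position"]
    c=np.degrees(np.arctan2(R[1,0],R[0,0]));turn=-(psi-c)
    Rn=R@Ro.from_euler("z",turn,degrees=True).as_matrix()
    print("turn %.3f"%np.radians(turn),"then d",(Rn.T@d).round(1),"| before turn d",(R.T@d).round(1),"dist %.0f"%np.linalg.norm(d))
if __name__=="__main__": to(*map(float,sys.argv[1:]))
E
echo '[{"finger_gap": 1,"turn": -0.0375},{"finger_gap": 1,"turn": -0.0375},{"finger_gap": 1,"turn": -0.0375},{"finger_gap": 1,"turn": -0.0375},{"finger_gap": 1,"turn": -0.0375}]' | python3 -m creep && echo '[{"finger_gap": 1,"turn": -0.0375},{"finger_gap": 1,"turn": -0.0075},{"finger_gap": 1}]' | python3 -m creep
python3 go.py 447 289 219 77
```

```text
clock: 0.6
position: [219.1, -504.3, 219.1]
ee_rot: [-2.622, -1.729, -0.0]
force: [0.3, 0.2, 0.4]
width: 0.996
grip_force: 0.0
clock: 0.9
position: [219.1, -504.4, 219.3]
ee_rot: [-2.465, -1.947, -0.0]
force: [-0.1, 0.6, -0.3]
width: 1.001
grip_force: 0.0
t0.9 p [ 219.1 -504.4  219.3] psi 76.61 w1.00 g0.0 F [-0.1  0.6 -0.3]
turn -0.007 then d [8.243e+02 4.360e+01 5.000e-01] | before turn d [8.246e+02 3.800e+01 5.000e-01] dist 825
```

To row units: 47 mm is 0.94, 12 mm is 0.24.

```bash
echo '[{"finger_gap": 1,"pos": [0.94,0.24,0]},{"finger_gap": 1,"pos": [0.94,0.24,0]},{"finger_gap": 1,"pos": [0.94,0.24,0]},{"finger_gap": 1,"pos": [0.94,0.24,0]},{"finger_gap": 1,"pos": [0.94,0.24,0]}]' | python3 -m creep >/dev/null && echo '[{"finger_gap": 1,"pos": [0.96,0,0]},{"finger_gap": 1,"pos": [0.96,0,0]},{"finger_gap": 1,"pos": [0.96,0,0]},{"finger_gap": 1,"pos": [0.96,0,0]},{"finger_gap": 1,"pos": [0.96,0,0]}]' | python3 -m creep >/dev/null&& echo '[{"finger_gap": 1,"pos": [0.96,0,0]},{"finger_gap": 1,"pos": [0.96,0,0]},{"finger_gap": 1,"pos": [0.96,0,0]},{"finger_gap": 1,"pos": [0.96,0,0]},{"finger_gap": 1,"pos": [0.96,-0.08,0]}]' | python3 -m creep  >/dev/null&& echo '[{"finger_gap": 1,"pos": [0.8,-0.12,0]},{"finger_gap": 1,"pos": [0.6,-0.12,0]},{"finger_gap": 1,"pos": [0.4,-0.06,0]},{"finger_gap": 1},{"finger_gap": 1}]' | python3 -m creep
python3 go.py 447 289 144 77
```

```text
clock: 2.9
position: [443.2, 269.5, 219.2]
ee_rot: [2.464, 1.949, -0.001]
force: [-0.5, -0.0, 0.2]
width: 0.999
grip_force: 0.0
t2.9 p [443.2 269.5 219.2] psi 76.67 w1.00 g0.0 F [-0.5 -0.   0.2]
turn -0.006 then d [19.9 -0.6 75.2] | before turn d [19.9 -0.7 75.2] dist 78
```

To row units: 30 mm is 0.6, 20 mm is 0.4.

```bash
echo '[{"finger_gap": 1,"pos": [0.4,0,0]},{"finger_gap": 1,"pos": [0,0,0.6]},{"finger_gap": 1,"pos": [0,0,0.6]},{"finger_gap": 1,"pos": [0,0,0.3]},{"finger_gap": 1}]' | python3 -m creep >/dev/null&& echo '[{"finger_gap": 0},{"finger_gap": 0},{"finger_gap": 0},{"finger_gap": 0},{"finger_gap": 0}]' | python3 -m creep && echo '[{"finger_gap": 0,"pos": [0,0,-0.2]},{"finger_gap": 0,"pos": [0,0,-0.3]},{"finger_gap": 0,"pos": [0,0,-0.5]},{"finger_gap": 0},{"finger_gap": 0}]' | python3 -m creep>/dev/null
python3 go.py 473.6 -284.8 160 91.3
python3 - <<'E'
from h import *
o=snap("g12"); s=o["scene"]
cv2.imwrite("pics/g12c.png",np.hstack([cv2.resize(s[150:330,260:440],None,fx=2.2,fy=2.2),cv2.resize(o["top"][140:260,80:200],None,fx=3.3,fy=3.3)])[:,:,::-1])
E
```

```text
clock: 3.9
position: [448.0, 289.3, 144.8]
ee_rot: [2.463, 1.951, 0.001]
force: [-0.3, -0.1, -0.3]
width: 0.613
grip_force: 0.0
t4.4 p [448.  289.3 195. ] psi 76.77 w0.19 g0.0 F [ 0.5 -0.7 -0.3]
turn -0.254 then d [-574.6   12.5   34.7] | before turn d [-553.   156.3   34.7] dist 576
```

View pics/g12c.png

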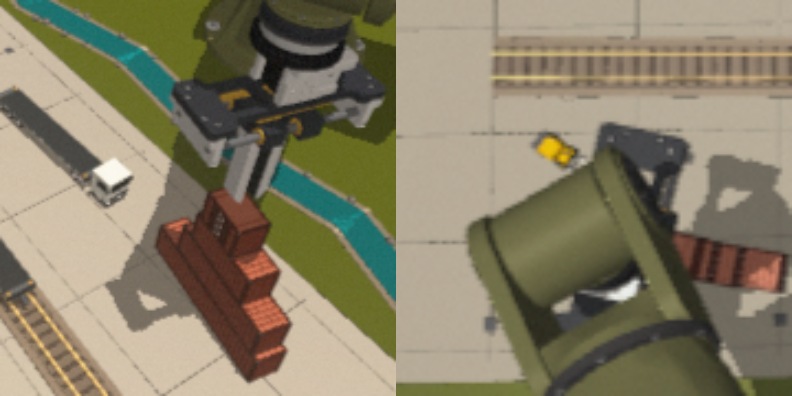

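The fingers were still closing at 0.61 when I lifted. The stack is untouched, with c12 at crop (238,225) still on top. I'll reopen and allow more time to close.

To row units: 25 mm is 0.5, 20 mm is 0.4.

```bash
for i in 1; do echo '[{"finger_gap": 1},{"finger_gap": 1},{"finger_gap": 1},{"finger_gap": 1},{"finger_gap": 1}]' | python3 -m creep && echo '[{"finger_gap": 1},{"finger_gap": 1},{"finger_gap": 1},{"finger_gap": 1},{"finger_gap": 1}]' | python3 -m creep; done | grep width
echo '[{"finger_gap": 0.8,"pos": [0,0,0.5]},{"finger_gap": 0.8,"pos": [0,0,0.4]},{"finger_gap": 0.8,"pos": [0,0,0.12]},{"finger_gap": 0.6},{"finger_gap": 0.5}]' | python3 -m creep && echo '[{"finger_gap": 0},{"finger_gap": 0},{"finger_gap": 0},{"finger_gap": 0},{"finger_gap": 0}]' | python3 -m creep&& echo '[{"finger_gap": 0},{"finger_gap": 0},{"finger_gap": 0},{"finger_gap": 0},{"finger_gap": 0}]' | python3 -m creep
```

```text
width: 0.487
width: 0.914
clock: 6.0
position: [448.3, 289.4, 144.4]
ee_rot: [2.463, 1.95, 0.002]
force: [-0.3, 0.2, 0.9]
width: 0.666
grip_force: 0.0
clock: 6.5
position: [448.0, 289.3, 143.8]
ee_rot: [2.463, 1.951, 0.001]
force: [-1.4, -0.0, 5.2]
width: 0.402
grip_force: 30.0
clock: 7.0
position: [448.1, 289.3, 143.9]
ee_rot: [2.463, 1.951, 0.001]
force: [-1.2, -0.2, 5.1]
width: 0.403
grip_force: 30.0
```

To row units: -15 mm is -0.3, -10 mm is -0.2, -0.1 rad / 4 = -0.025.

```bash
echo '[{"finger_gap": 0,"pos": [0,0,-0.1]},{"finger_gap": 0,"pos": [0,0,-0.2]},{"finger_gap": 0,"pos": [0,0,-0.3]},{"finger_gap": 0,"pos": [0,0,-0.3]},{"finger_gap": 0,"turn": -0.025}]' | python3 -m creep >/dev/null && echo '[{"finger_gap": 0,"turn": -0.025},{"finger_gap": 0,"turn": -0.0125},{"finger_gap": 0},{"finger_gap": 0}]' | python3 -m creep 
python3 go.py 473.6 -284.8 100 91.3
```

```text
clock: 7.9
position: [448.0, 289.3, 188.8]
ee_rot: [2.202, 2.241, 0.0]
force: [0.5, 0.5, -1.2]
width: 0.401
grip_force: 30.0
t7.9 p [448.  289.3 188.8] psi 90.99 w0.40 g30.0 F [ 0.5  0.5 -1.2]
turn -0.005 then d [-574.5   12.6   88.8] | before turn d [-574.4   15.7   88.8] dist 581
```

To row units: -47 mm is -0.94, -30 mm is -0.6.

```bash
echo '[{"finger_gap": 0,"pos": [-0.6,0.02,0]},{"finger_gap": 0,"pos": [-0.94,0.02,0]},{"finger_gap": 0,"pos": [-0.94,0.02,0]},{"finger_gap": 0,"pos": [-0.94,0.02,0]},{"finger_gap": 0,"pos": [-0.94,0.02,0]}]' | python3 -m creep >/dev/null && echo '[{"finger_gap": 0,"pos": [-0.94,0.02,0]},{"finger_gap": 0,"pos": [-0.94,0.02,0]},{"finger_gap": 0,"pos": [-0.94,0.02,0]},{"finger_gap": 0,"pos": [-0.94,0.02,0]},{"finger_gap": 0,"pos": [-0.94,0.02,0]}]' | python3 -m creep >/dev/null && echo '[{"finger_gap": 0,"pos": [-0.94,0.04,0]},{"finger_gap": 0,"pos": [-0.74,0.04,0]},{"finger_gap": 0,"pos": [-0.54,0.04,0],"turn": -0.0013},{"finger_gap": 0,"pos": [-0.2,0,0]},{"finger_gap": 0}]' | python3 -m creep >/dev/null &&  echo '[{"finger_gap": 0,"pos": [0,0,0.4]},{"finger_gap": 0,"pos": [0,0,0.7]},{"finger_gap": 0,"pos": [0,0,0.4]},{"finger_gap": 0,"pos": [0,0,0.2]},{"finger_gap": 0}]' | python3 -m creep 
python3 go.py 473.6 -284.8 42 91.3
python3 - <<'E'
from h import *
o=snap("p12")
cv2.imwrite("pics/p12c.png",np.hstack([cv2.resize(o["scene"][120:200,200:280],None,fx=5,fy=5,interpolation=2),cv2.resize(o["top"][160:260,300:400],None,fx=4,fy=4)])[:,:,::-1])
E
```

```text
clock: 9.9
position: [474.8, -283.2, 102.9]
ee_rot: [-2.193, -2.248, 0.0]
force: [-1.1, -1.0, -0.7]
width: 0.403
grip_force: 30.0
t9.9 p [ 474.8 -283.2  102.9] psi 91.41 w0.40 g30.0 F [-1.1 -1.  -0.7]
turn 0.002 then d [-1.6 -1.1 60.9] | before turn d [-1.6 -1.1 60.9] dist 61
```

View pics/p12c.png

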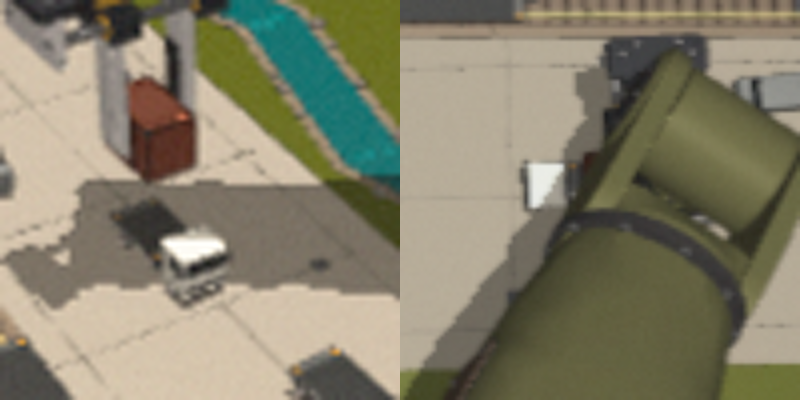

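c12 hangs level in the grip, with the lorry deck straight below it. I'll lower it gently.

To row units: 20 mm is 0.4, 15 mm is 0.3.

```bash
echo '[{"finger_gap": 0,"pos": [-0.03,-0.02,0.3]},{"finger_gap": 0,"pos": [0,0,0.4]},{"finger_gap": 0,"pos": [0,0,0.3]},{"finger_gap": 0,"pos": [0,0,0.12]},{"finger_gap": 0}]' | python3 -m creep && echo '[{"finger_gap": 0,"pos": [0,0,0.03]},{"finger_gap": 0,"pos": [0,0,0.03]},{"finger_gap": 0}]' | python3 -m creep && echo '[{"finger_gap": 0,"pos": [0,0,0.02]},{"finger_gap": 0}]' | python3 -m creep | grep -E "pos|force"
python3 go.py 473.6 -284.8 42 91.3
```

```text
clock: 10.5
position: [473.9, -285.8, 47.3]
ee_rot: [-2.194, -2.248, 0.0]
force: [-0.3, -0.3, -0.9]
width: 0.404
grip_force: 30.0
clock: 10.8
position: [474.1, -285.9, 44.8]
ee_rot: [2.194, 2.248, 0.0]
force: [0.9, 0.5, -0.4]
width: 0.4
grip_force: 30.0
position: [473.9, -285.9, 43.5]
force: [-0.2, -0.7, 0.4]
grip_force: 30.0
t11.0 p [ 473.9 -285.9   43.5] psi 91.38 w0.40 g30.0 F [-0.2 -0.7  0.4]
turn 0.001 then d [ 1.1 -0.3  1.5] | before turn d [ 1.1 -0.3  1.5] dist 2
```

To row units: 1 mm is 0.02, 0.8 mm is 0.016.

```bash
echo '[{"finger_gap": 0,"pos": [0.02,0,0.016]},{"finger_gap": 0,"pos": [0,0,0.01]},{"finger_gap": 0}]' | python3 -m creep | grep -E "pos|force" && echo '[{"finger_gap": 0,"pos": [0,0,0.016]},{"finger_gap": 0,"pos": [0,0,0.01]},{"finger_gap": 0}]' | python3 -m creep | grep -E "pos|force"
```

```text
position: [473.9, -284.8, 42.1]
force: [-0.8, -1.5, -0.9]
grip_force: 30.0
position: [474.0, -284.9, 41.8]
force: [-3.5, 3.1, 11.4]
grip_force: 30.0
```

Contact came at TCP z 42, as predicted. I'll release, rise, and clear the view for measuring.

To row units: -0.4 mm is -0.008.

```bash
echo '[{"finger_gap": 0.42,"pos": [0,0,-0.008]},{"finger_gap": 0.5},{"finger_gap": 0.6},{"finger_gap": 0.7},{"finger_gap": 0.8}]' | python3 -m creep && echo '[{"finger_gap": 1},{"finger_gap": 1},{"finger_gap": 1},{"finger_gap": 1},{"finger_gap": 1,"pos": [0,0,-0.2]}]' | python3 -m creep && echo '[{"finger_gap": 1,"pos": [0,0,-0.9]},{"finger_gap": 1,"pos": [0,0,-0.9]},{"finger_gap": 1,"pos": [0,0,-0.6]},{"finger_gap": 1},{"finger_gap": 1}]' | python3 -m creep >/dev/null
python3 go.py 447 100 175 77
python3 - <<'E'
from h import *
o=snap("b12"); s,t=o["scene"],o["top"]
cv2.imwrite("pics/b12c.png",np.hstack([cv2.resize(s[120:200,200:280],None,fx=5,fy=5,interpolation=2),cv2.resize(t[190:240,125:215],None,fx=4.4,fy=8,interpolation=2)])[:,:,::-1])
ps=blob(s,(325,228,395,326),"red",(368,265));print(ps.min(0),ps.max(0));print(rect("scene",ps,120))
pt=blob(t,(125,195,215,240),"red",(162,217));print(pt.min(0),pt.max(0));print(rect("top",pt,120))
E
```

```text
clock: 12.1
position: [473.9, -284.8, 41.1]
ee_rot: [-2.195, -2.248, 0.0]
force: [0.6, -0.0, 0.4]
width: 0.718
grip_force: 0.0
clock: 12.6
position: [473.3, -284.5, 50.6]
ee_rot: [-2.193, -2.246, 0.001]
force: [-0.4, 0.9, -0.4]
width: 0.999
grip_force: 0.0
t13.1 p [ 473.9 -284.9  171.8] psi 91.37 w1.00 g0.0 F [-0.   0.1 -1.3]
turn 0.251 then d [ 369.  -112.8   -3.4] | before turn d [385.4 -17.7  -3.4] dist 386
[351.8125 243.3125] [384.8125 276.4375]
(array([445.98895264, 300.3911438 ]), 92.24677276611328, 35.641456604003906, 78.04731750488281)
[134.6875 206.4375] [175.1875 224.3125]
(array([450.39532471, 313.18643188]), 117.49339294433594, 35.08052062988281, 78.26073455810547)
```

View pics/b12c.png

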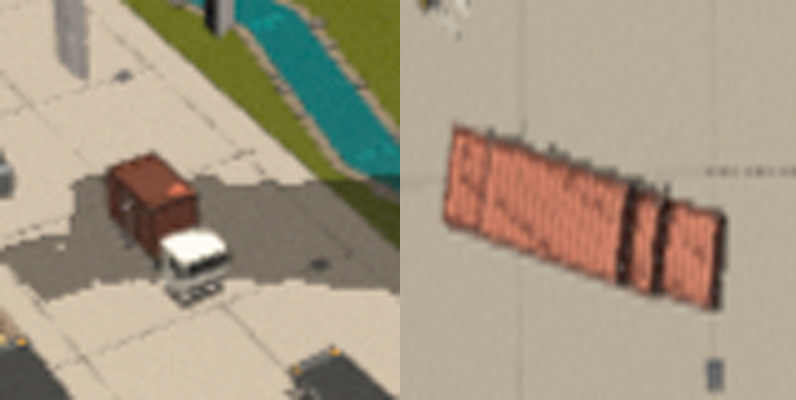

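c12 sits square on the lorry. The c20 roof, at scene rect z=120, measures 92×36 with centre (446–448, 300.4) and yaw 78°; the top view gives the same right end. Next is c20.

To row units: 0.12 rad / 4 = 0.03.

```bash
echo '[{"finger_gap": 1,"turn": 0.03},{"finger_gap": 1,"turn": 0.0275},{"finger_gap": 1},{"finger_gap": 1}]' | python3 -m creep >/dev/null; python3 go.py 447 300.5 171 78
```

```text
t13.6 p [ 473.6 -284.7  170.4] psi 78.38 w1.00 g0.0 F [ 0.8 -0.3  0.2]
turn 0.007 then d [ 5.669e+02 -1.477e+02 -1.000e-01] | before turn d [ 5.679e+02 -1.439e+02 -1.000e-01] dist 586
```

To row units: 46 mm is 0.92, 30 mm is 0.6.

```bash
echo '[{"finger_gap": 1,"pos": [0.6,-0.16,0]},{"finger_gap": 1,"pos": [0.92,-0.24,0]},{"finger_gap": 1,"pos": [0.92,-0.24,0]},{"finger_gap": 1,"pos": [0.92,-0.24,0]},{"finger_gap": 1,"pos": [0.92,-0.24,0]}]' | python3 -m creep >/dev/null && echo '[{"finger_gap": 1,"pos": [0.92,-0.24,0]},{"finger_gap": 1,"pos": [0.92,-0.24,0]},{"finger_gap": 1,"pos": [0.92,-0.24,0]},{"finger_gap": 1,"pos": [0.92,-0.24,0]},{"finger_gap": 1,"pos": [0.92,-0.24,0]}]' | python3 -m creep >/dev/null && echo '[{"finger_gap": 1,"pos": [0.92,-0.24,0]},{"finger_gap": 1,"pos": [0.8,-0.2,0]},{"finger_gap": 1,"pos": [0.6,-0.12,0],"turn": 0.0018},{"finger_gap": 1,"pos": [0.16,-0.08,0]},{"finger_gap": 1}]' | python3 -m creep >/dev/null ; python3 go.py 447 300.5 104 78
```

```text
t15.1 p [444.7 301.8 170.6] psi 77.99 w1.00 g0.0 F [-0.4  0.1 -0.2]
turn -0.000 then d [-0.8  2.5 66.6] | before turn d [-0.8  2.5 66.6] dist 67
```

To row units: 30 mm is 0.6, 15 mm is 0.3.

```bash
echo '[{"finger_gap": 0.9,"pos": [-0.02,0.05,0.3]},{"finger_gap": 0.8,"pos": [0,0,0.6]},{"finger_gap": 0.8,"pos": [0,0,0.3]},{"finger_gap": 0.8,"pos": [0,0,0.12]},{"finger_gap": 0.6}]' | python3 -m creep && echo '[{"finger_gap": 0.5},{"finger_gap": 0.4},{"finger_gap": 0},{"finger_gap": 0},{"finger_gap": 0}]' | python3 -m creep&& echo '[{"finger_gap": 0},{"finger_gap": 0},{"finger_gap": 0},{"finger_gap": 0}]' | python3 -m creep && echo '[{"finger_gap": 0,"pos": [0,0,-0.06]},{"finger_gap": 0,"pos": [0,0,-0.14]},{"finger_gap": 0,"pos": [0,0,-0.3]},{"finger_gap": 0,"pos": [0,0,-0.3]},{"finger_gap": 0}]' | python3 -m creep ; python3 go.py 629.6 130.8 100 88.7
```

```text
clock: 15.6
position: [447.6, 298.8, 105.0]
ee_rot: [-2.445, -1.972, 0.002]
force: [-0.0, 0.4, 0.3]
width: 0.75
grip_force: 0.0
clock: 16.1
position: [447.6, 300.0, 105.7]
ee_rot: [2.445, 1.973, 0.001]
force: [-0.5, -0.4, 2.2]
width: 0.407
grip_force: 30.0
clock: 16.5
position: [447.6, 300.0, 105.6]
ee_rot: [2.445, 1.973, 0.001]
force: [-0.9, -0.4, 5.7]
width: 0.401
grip_force: 30.0
clock: 17.0
position: [448.2, 300.4, 147.3]
ee_rot: [2.445, 1.973, 0.005]
force: [0.2, 0.1, -1.3]
width: 0.402
grip_force: 30.0
t17.0 p [448.2 300.4 147.3] psi 77.80 w0.40 g30.0 F [ 0.2  0.1 -1.3]
turn -0.190 then d [-165.5  185.1   47.5] | before turn d [-127.5  213.    47.5] dist 253
```

To row units: 34 mm is 0.68, -30 mm is -0.6, -0.1 rad / 4 = -0.025.

```bash
echo '[{"finger_gap": 0,"turn": -0.025},{"finger_gap": 0,"turn": -0.0225},{"finger_gap": 0,"pos": [-0.4,0.44,0]},{"finger_gap": 0,"pos": [-0.6,0.68,0]},{"finger_gap": 0,"pos": [-0.6,0.68,0]}]' | python3 -m creep >/dev/null && echo '[{"finger_gap": 0,"pos": [-0.6,0.68,0]},{"finger_gap": 0,"pos": [-0.6,0.68,0]},{"finger_gap": 0,"pos": [-0.36,0.4,0]},{"finger_gap": 0,"pos": [-0.14,0.14,0]},{"finger_gap": 0}]' | python3 -m creep >/dev/null; python3 go.py 629.6 130.8 65 88.7
```

```text
t18.0 p [628.7 130.1 144.3] psi 88.61 w0.40 g30.0 F [-0.3  0.3 -0.6]
turn -0.002 then d [ 0.8  1.  79.3] | before turn d [ 0.8  1.  79.3] dist 79
```

To row units: 30 mm is 0.6, 20 mm is 0.4.

```bash
echo '[{"finger_gap": 0,"pos": [0.016,0.02,0.4]},{"finger_gap": 0,"pos": [0,0,0.6]},{"finger_gap": 0,"pos": [0,0,0.4]},{"finger_gap": 0,"pos": [0,0,0.18]},{"finger_gap": 0}]' | python3 -m creep >/dev/null && echo '[{"finger_gap": 0,"pos": [0,0,0.16]},{"finger_gap": 0,"pos": [0,0,0.06]},{"finger_gap": 0}]' | python3 -m creep ; python3 go.py 629.6 130.8 51.6 88.7
```

```text
clock: 18.8
position: [629.6, 131.5, 55.3]
ee_rot: [2.247, 2.196, 0.0]
force: [-0.4, 0.7, -0.0]
width: 0.403
grip_force: 30.0
t18.8 p [629.6 131.5  55.3] psi 88.69 w0.40 g30.0 F [-0.4  0.7 -0. ]
turn -0.000 then d [-0.7  0.   3.7] | before turn d [-0.7  0.   3.7] dist 4
```

To row units: 1.5 mm is 0.03, 1 mm is 0.02.

```bash
echo '[{"finger_gap": 0,"pos": [-0.014,0,0.03]},{"finger_gap": 0,"pos": [0,0,0.02]},{"finger_gap": 0,"pos": [0,0,0.014]},{"finger_gap": 0}]' | python3 -m creep | grep -E "pos|force" && echo '[{"finger_gap": 0,"pos": [0,0,0.014]},{"finger_gap": 0,"pos": [0,0,0.01]},{"finger_gap": 0}]' | python3 -m creep | grep -E "pos|force"
```

```text
position: [629.6, 130.7, 52.0]
force: [0.4, 0.1, -1.1]
grip_force: 30.0
position: [629.8, 130.8, 51.6]
force: [-3.3, -0.6, 5.4]
grip_force: 30.0
```

To row units: -0.3 mm is -0.006.

```bash
echo '[{"finger_gap": 0.42,"pos": [0,0,-0.006]},{"finger_gap": 0.5},{"finger_gap": 0.6},{"finger_gap": 0.7},{"finger_gap": 0.8}]' | python3 -m creep >/dev/null&& echo '[{"finger_gap": 1},{"finger_gap": 1},{"finger_gap": 1},{"finger_gap": 1},{"finger_gap": 1,"pos": [0,0,-0.2]}]' | python3 -m creep && echo '[{"finger_gap": 1,"pos": [0,0,-0.8]},{"finger_gap": 1,"pos": [0,0,-0.8]},{"finger_gap": 1,"pos": [-0.6,-0.6,-0.2]},{"finger_gap": 1,"pos": [-0.8,-0.8,0]},{"finger_gap": 1,"pos": [-0.8,-0.8,0]}]' | python3 -m creep >/dev/null&& echo '[{"finger_gap": 1,"pos": [-0.8,-0.4,0]},{"finger_gap": 1}]' | python3 -m creep >/dev/null
cat > look.py <<'E'
import sys
from h import *
tag=sys.argv[1];z=float(sys.argv[2])
o=snap(tag); s,t=o["scene"],o["top"]
cv2.imwrite(f"pics/{tag}c.png",np.hstack([cv2.resize(s[150:330,180:400],None,fx=1.8,fy=1.8,interpolation=2),cv2.resize(t[140:230,125:235],None,fx=3.6,fy=3.6,interpolation=2)])[:,:,::-1])
for n,im,roi,sd in(("scene",s,(325,228,395,326),(367,280)),("top",t,(125,195,215,240),(160,216))):
    p=blob(im,roi,"red",sd);print(n,p.min(0),p.max(0),rect(n,p,z))
E
python3 look.py c31 80; python3 go.py 450 300 100 78
```

```text
clock: 20.5
position: [629.0, 130.7, 60.3]
ee_rot: [-2.246, -2.195, 0.003]
force: [0.2, -0.0, -0.3]
width: 1.006
grip_force: 0.0
scene [334.5625 249.0625] [389.6875 300.3125] (array([458.6630249 , 303.01745605]), 152.9244842529297, 59.724876403808594, 77.78960418701172)
top [134.6875 206.4375] [182.4375 225.5625] (array([449.79580688, 310.60345459]), 144.56707763671875, 34.92644119262695, 77.96491241455078)
t21.3 p [506.   -7.5 152.2] psi 88.59 w1.00 g0.0 F [ 0.4 -0.5  0.6]
turn 0.185 then d [ 289.2 -118.8   52.1] | before turn d [306.1 -63.7  52.1] dist 317
```

View pics/c31c.png

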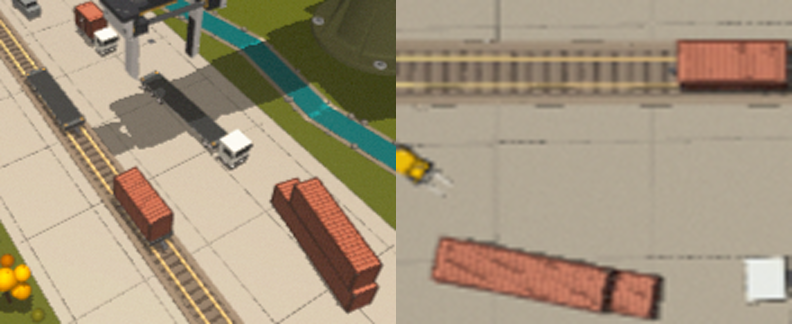

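c20 sits well on its wagon. In the top view the c31 roof measures 145×35 with centre (450,310.6) and yaw 78°. Scene roof corners in full-picture pixels are about (342,253), (359,249), (391,296) and (376,302). I'll check those by casting rays at z=80.

To row units: 0.1 rad / 4 = 0.025.

```bash
python3 - <<'E'
from h import *
c=np.array([449.8,310.6]);a=np.radians(78);u=np.array([np.cos(a),np.sin(a)]);v=np.array([-u[1],u[0]])
for i,j in((-1,1),(-1,-1),(1,-1),(1,1)):
    X=np.r_[c+i*73.5*u-j*-19*v*-1,80] if 0 else np.r_[c+i*73.5*u-j*19*v,80]
    print(i,j,X.round(0),proj("scene",X).round(1))
s=cv2.imread("pics/scene_c31.png");cv2.imwrite("pics/e.png",cv2.resize(s[240:325,325:400],None,fx=7,fy=7,interpolation=2))
E
echo '[{"finger_gap": 1,"turn": 0.025},{"finger_gap": 1,"turn": 0.0213},{"finger_gap": 1}]' | python3 -m creep >/dev/null; python3 go.py 449.8 310.6 130 78
```

```text
-1 1 [453. 235.  80.] [342.3 252.1]
-1 -1 [416. 243.  80.] [355.6 248. ]
1 -1 [446. 386.  80.] [392.3 297. ]
1 1 [484. 379.  80.] [377.8 302.3]
t21.6 p [506.4  -6.1 151.3] psi 78.07 w0.99 g0.0 F [ 0.1 -0.3  0.3]
turn 0.001 then d [ 298.  -121.2   21.3] | before turn d [ 298.2 -120.8   21.3] dist 322
```

View pics/e.png

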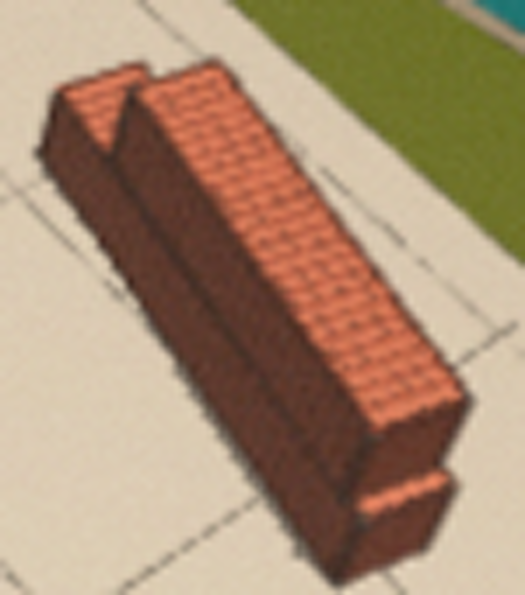

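The scene corners (343.9,253.1), (356.4,248.9), (391.9,296.9) and (378.1,301.9) match the predicted ones within about 1.5 px, so the c31 pose is confirmed.

To row units: 44 mm is 0.88, 42 mm is 0.84.

```bash
echo '[{"finger_gap": 1,"pos": [0.6,-0.24,0]},{"finger_gap": 1,"pos": [0.84,-0.36,0]},{"finger_gap": 1,"pos": [0.88,-0.36,0]},{"finger_gap": 1,"pos": [0.88,-0.36,0]},{"finger_gap": 1,"pos": [0.88,-0.36,0]}]' | python3 -m creep >/dev/null && echo '[{"finger_gap": 1,"pos": [0.84,-0.34,0]},{"finger_gap": 1,"pos": [0.64,-0.24,0]},{"finger_gap": 1,"pos": [0.4,-0.16,0]},{"finger_gap": 1},{"finger_gap": 1}]' | python3 -m creep >/dev/null ; python3 go.py 449.8 311 65 78
```

```text
t22.6 p [448.7 309.9 151. ] psi 78.26 w1.00 g0.0 F [ 0.3  0.4 -0.7]
turn 0.005 then d [ 1.4  0.9 86. ] | before turn d [ 1.4  0.9 86. ] dist 86
```

The manual's scale: shifts go in shares of 50 mm and turns go in shares of 4 rad. Converting my numbers, 35 mm is 0.7, 20 mm is 0.4, 0.005 rad / 4 = 0.0013.

```bash
echo '[{"finger_gap": 0.9,"pos": [0.028,0.02,0.4],"turn": 0.0013},{"finger_gap": 0.8,"pos": [0,0,0.7]},{"finger_gap": 0.8,"pos": [0,0,0.4]},{"finger_gap": 0.8,"pos": [0,0,0.22]},{"finger_gap": 0.6}]' | python3 -m creep >/dev/null && echo '[{"finger_gap": 0.5},{"finger_gap": 0.4},{"finger_gap": 0},{"finger_gap": 0},{"finger_gap": 0}]' | python3 -m creep&& echo '[{"finger_gap": 0},{"finger_gap": 0},{"finger_gap": 0},{"finger_gap": 0}]' | python3 -m creep && echo '[{"finger_gap": 0,"pos": [0,0,-0.06]},{"finger_gap": 0,"pos": [0,0,-0.2]},{"finger_gap": 0,"pos": [0,0,-0.5]},{"finger_gap": 0,"pos": [0,0,-0.6]},{"finger_gap": 0,"pos": [0,0,-0.24]}]' | python3 -m creep >/dev/null && echo '[{"finger_gap": 0,"turn": -0.025},{"finger_gap": 0,"turn": -0.0225},{"finger_gap": 0}]' | python3 -m creep ; python3 go.py 624.6 -146.5 110 88.7
```

```text
clock: 23.6
position: [450.4, 310.7, 65.7]
ee_rot: [2.445, 1.973, 0.001]
force: [-0.9, -0.6, 4.9]
width: 0.4
grip_force: 30.0
clock: 24.0
position: [450.4, 310.7, 65.7]
ee_rot: [2.445, 1.973, 0.001]
force: [-0.7, 0.1, 6.2]
width: 0.404
grip_force: 30.0
clock: 24.8
position: [450.0, 310.5, 144.9]
ee_rot: [-2.245, -2.197, 0.001]
force: [0.1, -0.1, -1.0]
width: 0.404
grip_force: 30.0
t24.8 p [450.  310.5 144.9] psi 88.77 w0.40 g30.0 F [ 0.1 -0.1 -1. ]
turn 0.001 then d [-452.9  184.9   35. ] | before turn d [-453.1  184.4   35. ] dist 490
```

To row units: -44 mm is -0.88, -42 mm is -0.84.

```bash
echo '[{"finger_gap": 0,"pos": [-0.5,0.2,0]},{"finger_gap": 0,"pos": [-0.84,0.34,0]},{"finger_gap": 0,"pos": [-0.88,0.36,0]},{"finger_gap": 0,"pos": [-0.88,0.36,0]},{"finger_gap": 0,"pos": [-0.88,0.36,0]}]' | python3 -m creep >/dev/null && echo '[{"finger_gap": 0,"pos": [-0.88,0.36,0]},{"finger_gap": 0,"pos": [-0.88,0.36,0]},{"finger_gap": 0,"pos": [-0.88,0.36,0]},{"finger_gap": 0,"pos": [-0.88,0.36,0]},{"finger_gap": 0,"pos": [-0.8,0.32,0]}]' | python3 -m creep >/dev/null &&  echo '[{"finger_gap": 0,"pos": [-0.52,0.22,0]},{"finger_gap": 0,"pos": [-0.24,0.1,0]},{"finger_gap": 0},{"finger_gap": 0}]' | python3 -m creep >/dev/null; python3 go.py 624.6 -146.5 65 88.7
```

```text
t26.2 p [ 624.4 -145.3  144.9] psi 88.67 w0.40 g30.0 F [-0.1 -0.4 -1.4]
turn -0.001 then d [-1.2  0.3 79.9] | before turn d [-1.2  0.3 79.9] dist 80
```

To row units: 30 mm is 0.6, 20 mm is 0.4.

```bash
echo '[{"finger_gap": 0,"pos": [-0.024,0.006,0.4]},{"finger_gap": 0,"pos": [0,0,0.6]},{"finger_gap": 0,"pos": [0,0,0.4]},{"finger_gap": 0,"pos": [0,0,0.18]},{"finger_gap": 0}]' | python3 -m creep >/dev/null && echo '[{"finger_gap": 0,"pos": [0,0,0.14]},{"finger_gap": 0,"pos": [0,0,0.06]},{"finger_gap": 0}]' | python3 -m creep >/dev/null; python3 go.py 624.6 -146.5 51.7 88.7
```

```text
t27.0 p [ 625.  -147.7   56.3] psi 88.68 w0.40 g30.0 F [ 0.1 -1.1 -1.8]
turn -0.000 then d [ 1.1 -0.4  4.6] | before turn d [ 1.1 -0.4  4.6] dist 5
```

To row units: 2 mm is 0.04, 1.3 mm is 0.026.

```bash
echo '[{"finger_gap": 0,"pos": [0.022,-0.008,0.04]},{"finger_gap": 0,"pos": [0,0,0.026]},{"finger_gap": 0,"pos": [0,0,0.014]},{"finger_gap": 0}]' | python3 -m creep | grep -E "pos|force" && echo '[{"finger_gap": 0,"pos": [0,0,0.014]},{"finger_gap": 0,"pos": [0,0,0.01]},{"finger_gap": 0}]' | python3 -m creep | grep -E "pos|force"
```

```text
position: [624.6, -146.7, 52.1]
force: [-0.2, 0.6, -1.0]
grip_force: 30.0
position: [624.7, -146.7, 51.7]
force: [-3.1, 0.5, 6.6]
grip_force: 30.0
```

To row units: -0.3 mm is -0.006.

```bash
echo '[{"finger_gap": 0.42,"pos": [0,0,-0.006]},{"finger_gap": 0.5},{"finger_gap": 0.6},{"finger_gap": 0.7},{"finger_gap": 0.8}]' | python3 -m creep >/dev/null&& echo '[{"finger_gap": 1},{"finger_gap": 1},{"finger_gap": 1},{"finger_gap": 1},{"finger_gap": 1,"pos": [0,0,-0.2]}]' | python3 -m creep && echo '[{"finger_gap": 1,"pos": [0,0,-0.8]},{"finger_gap": 1,"pos": [0,0,-0.8]},{"finger_gap": 1,"pos": [0,-0.6,-0.2]},{"finger_gap": 1,"pos": [0,-0.8,0]},{"finger_gap": 1,"pos": [0,-0.8,0]}]' | python3 -m creep >/dev/null&& echo '[{"finger_gap": 1,"pos": [0,-0.4,0]},{"finger_gap": 1}]' | python3 -m creep >/dev/null
python3 look.py c40 40; python3 go.py 450 310 100 78.5
```

```text
clock: 28.7
position: [623.9, -146.4, 60.4]
ee_rot: [-2.245, -2.194, 0.002]
force: [0.2, -0.4, -0.2]
width: 0.999
grip_force: 0.0
scene [334.5625 249.1875] [387.9375 312.6875] (array([444.92532349, 296.39416504]), 187.51829528808594, 35.82697677612305, 79.07926940917969)
top [135.8125 207.4375] [195.6875 227.3125] (array([446.88049316, 297.11154175]), 187.59457397460938, 34.98435592651367, 79.16559600830078)
t29.5 p [ 495.2 -143.8  152.2] psi 88.67 w1.00 g0.0 F [0.1 0.1 0.4]
turn 0.177 then d [ 435.7 -134.9   51.9] | before turn d [452.7 -55.9  51.9] dist 459
```

View pics/c40c.png

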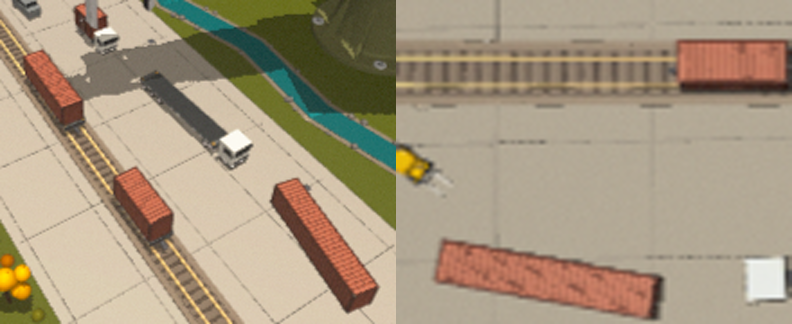

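The c31 wagon is loaded. c40 measures 187.5×35 in both views, with centre (446.3,296.8) and yaw 79.1°. Next is c40.

To row units: 0.1 rad / 4 = 0.025.

```bash
echo '[{"finger_gap": 1,"turn": 0.025},{"finger_gap": 1,"turn": 0.0168},{"finger_gap": 1}]' | python3 -m creep >/dev/null; python3 go.py 446.3 296.8 150 79.1
```

```text
t29.8 p [ 495.5 -143.7  151.3] psi 79.07 w1.00 g0.0 F [ 0.4  0.8 -0.1]
turn -0.000 then d [ 423.2 -131.6    1.3] | before turn d [ 423.2 -131.8    1.3] dist 443
```

To row units: 45 mm is 0.9, 30 mm is 0.6.

```bash
echo '[{"finger_gap": 1,"pos": [0.6,-0.2,0]},{"finger_gap": 1,"pos": [0.9,-0.28,0]},{"finger_gap": 1,"pos": [0.9,-0.28,0]},{"finger_gap": 1,"pos": [0.9,-0.28,0]},{"finger_gap": 1,"pos": [0.9,-0.28,0]}]' | python3 -m creep >/dev/null && echo '[{"finger_gap": 1,"pos": [0.9,-0.28,0]},{"finger_gap": 1,"pos": [0.9,-0.28,0]},{"finger_gap": 1,"pos": [0.9,-0.28,0]},{"finger_gap": 1,"pos": [0.8,-0.24,0]},{"finger_gap": 1,"pos": [0.52,-0.16,0]}]' | python3 -m creep >/dev/null && echo '[{"finger_gap": 1,"pos": [0.24,-0.08,0]},{"finger_gap": 1},{"finger_gap": 1}]' | python3 -m creep >/dev/null ; python3 go.py 446.3 296.8 50 79.1
```

```text
t31.1 p [445.2 295.9 151.1] psi 79.14 w1.00 g0.0 F [-0.1  0.4 -0.1]
turn 0.001 then d [  1.1   0.9 101.1] | before turn d [  1.1   0.9 101.1] dist 101
```

To row units: 40 mm is 0.8, 30 mm is 0.6.

```bash
echo '[{"finger_gap": 0.9,"pos": [0.02,0.02,0.4]},{"finger_gap": 0.8,"pos": [0,0,0.8]},{"finger_gap": 0.8,"pos": [0,0,0.6]},{"finger_gap": 0.8,"pos": [0,0,0.4]},{"finger_gap": 0.8,"pos": [0,0,0.2]}]' | python3 -m creep >/dev/null && echo '[{"finger_gap": 0.6,"pos": [0,0,0.12]},{"finger_gap": 0.5},{"finger_gap": 0.4},{"finger_gap": 0},{"finger_gap": 0}]' | python3 -m creep&& echo '[{"finger_gap": 0},{"finger_gap": 0},{"finger_gap": 0},{"finger_gap": 0},{"finger_gap": 0}]' | python3 -m creep && echo '[{"finger_gap": 0,"pos": [0,0,-0.06]},{"finger_gap": 0,"pos": [0,0,-0.2]},{"finger_gap": 0,"pos": [0,0,-0.5]},{"finger_gap": 0,"pos": [0,0,-0.6]},{"finger_gap": 0,"pos": [0,0,-0.44]}]' | python3 -m creep >/dev/null && echo '[{"finger_gap": 0,"turn": -0.0325},{"finger_gap": 0,"turn": -0.03},{"finger_gap": 0}]' | python3 -m creep ; python3 go.py 451.3 -17.3 70 93.4
```

```text
clock: 32.1
position: [446.3, 297.6, 25.9]
ee_rot: [2.422, 2.001, 0.002]
force: [1.5, 0.2, 0.9]
width: 0.413
grip_force: 1.7
clock: 32.6
position: [446.3, 297.6, 25.9]
ee_rot: [2.422, 2.001, 0.001]
force: [-1.2, -1.6, 6.7]
width: 0.404
grip_force: 30.0
clock: 33.4
position: [446.0, 297.5, 115.9]
ee_rot: [2.151, 2.289, 0.001]
force: [-0.9, 0.4, -2.3]
width: 0.403
grip_force: 30.0
t33.4 p [446.  297.5 115.9] psi 93.55 w0.40 g30.0 F [-0.9  0.4 -2.3]
turn 0.003 then d [-314.5  -13.4   45.8] | before turn d [-314.5  -14.2   45.8] dist 318
```

To row units: -45 mm is -0.9, -40 mm is -0.8.

```bash
echo '[{"finger_gap": 0,"pos": [-0.5,-0.02,0]},{"finger_gap": 0,"pos": [-0.8,-0.04,0]},{"finger_gap": 0,"pos": [-0.9,-0.04,0]},{"finger_gap": 0,"pos": [-0.9,-0.04,0]},{"finger_gap": 0,"pos": [-0.9,-0.04,0]}]' | python3 -m creep >/dev/null && echo '[{"finger_gap": 0,"pos": [-0.9,-0.04,0]},{"finger_gap": 0,"pos": [-0.72,-0.04,0]},{"finger_gap": 0,"pos": [-0.44,-0.02,0]},{"finger_gap": 0,"pos": [-0.22,0,0],"turn": 0.0008},{"finger_gap": 0}]' | python3 -m creep >/dev/null && echo '[{"finger_gap": 0}]' | python3 -m creep >/dev/null; python3 go.py 451.2 -16.5 70 93.4
```

```text
t34.5 p [450.9 -16.1 115.3] psi 93.21 w0.40 g30.0 F [-0.5  1.1 -1.7]
turn -0.003 then d [-0.4  0.3 45.3] | before turn d [-0.4  0.3 45.3] dist 45
```

To row units: 20 mm is 0.4, 15 mm is 0.3, -0.003 rad / 4 = -0.0008.

```bash
echo '[{"finger_gap": 0,"pos": [-0.008,0,0.2],"turn": -0.0008},{"finger_gap": 0,"pos": [0,0,0.4]},{"finger_gap": 0,"pos": [0,0,0.3]},{"finger_gap": 0,"pos": [0,0,0.2]},{"finger_gap": 0}]' | python3 -m creep >/dev/null && echo '[{"finger_gap": 0,"pos": [0,0,0.14]},{"finger_gap": 0,"pos": [0,0,0.06]},{"finger_gap": 0}]' | python3 -m creep >/dev/null; python3 go.py 451.2 -16.5 45.9 93.4
```

```text
t35.3 p [450.9 -17.2  50.1] psi 93.44 w0.40 g30.0 F [ 0.4 -0.6 -1.7]
turn 0.001 then d [0.6 0.4 4.2] | before turn d [0.6 0.4 4.2] dist 4
```

To row units: 1.7 mm is 0.034, 1.2 mm is 0.024.

```bash
echo '[{"finger_gap": 0,"pos": [0.012,0.008,0.034]},{"finger_gap": 0,"pos": [0,0,0.024]},{"finger_gap": 0,"pos": [0,0,0.014]},{"finger_gap": 0}]' | python3 -m creep | grep -E "pos|force" && echo '[{"finger_gap": 0,"pos": [0,0,0.014]},{"finger_gap": 0,"pos": [0,0,0.01]},{"finger_gap": 0}]' | python3 -m creep | grep -E "pos|force"
```

```text
position: [451.3, -16.6, 46.6]
force: [-0.4, -0.8, -1.8]
grip_force: 30.0
position: [451.4, -16.6, 45.9]
force: [-2.8, -0.1, 4.7]
grip_force: 30.0
```

To row units: -0.3 mm is -0.006.

```bash
echo '[{"finger_gap": 0.42,"pos": [0,0,-0.006]},{"finger_gap": 0.5},{"finger_gap": 0.6},{"finger_gap": 0.7},{"finger_gap": 0.8}]' | python3 -m creep >/dev/null&& echo '[{"finger_gap": 1},{"finger_gap": 1},{"finger_gap": 1},{"finger_gap": 1},{"finger_gap": 1,"pos": [0,0,-0.2]}]' | python3 -m creep && echo '[{"finger_gap": 1,"pos": [0,0,-0.8]},{"finger_gap": 1,"pos": [0,0,-0.8]},{"finger_gap": 1,"pos": [0,0,-0.8]},{"finger_gap": 1,"pos": [0.8,0,-0.4]},{"finger_gap": 1,"pos": [0.9,0,0]}]' | python3 -m creep >/dev/null&& echo '[{"finger_gap": 1,"pos": [0.9,0,0]},{"finger_gap": 1,"pos": [0.9,0,0]},{"finger_gap": 1,"pos": [0.9,0,0]},{"finger_gap": 1,"pos": [0.9,0,0]},{"finger_gap": 1,"pos": [0.9,0,0]}]' | python3 -m creep >/dev/null; echo '[{"finger_gap": 1,"pos": [0.9,0,0]},{"finger_gap": 1},{"finger_gap": 1}]' | python3 -m creep
cat > chk.py <<'E'
from h import *
o=snap("fin");t,s=o["top"],o["scene"]
cv2.imwrite("pics/finc.png",np.hstack([cv2.resize(s[130:310,180:340],None,fx=2.4,fy=2.4,interpolation=2),cv2.resize(t[145:235,190:415],(400,432),interpolation=2)])[:,:,::-1])
for k,roi,sd,z in(("c20",(200,148,240,172),(219,159),66),("c31",(278,148,336,172),(307,159),66),("c40",(232,198,305,230),(267,215),60),("c12",(338,194,370,218),(353,206),58)):
    try: print(k,rect("top",blob(t,roi,"red",sd),z))
    except Exception as e: print(k,e)
E
python3 chk.py
```

```text
clock: 37.0
position: [450.6, -16.5, 55.2]
ee_rot: [-2.153, -2.286, 0.002]
force: [0.7, 0.0, -0.4]
width: 0.999
grip_force: 0.0
clock: 38.3
position: [429.5, 338.2, 196.0]
ee_rot: [2.152, 2.289, -0.001]
force: [-0.3, -0.2, -0.5]
width: 0.997
grip_force: 0.0
c20 (array([629.9487915 , 132.16836548]), 92.37686920166016, 32.410789489746094, 89.1856460571289)
c31 (array([ 624.64605713, -147.70205688]), 143.65408325195312, 32.544830322265625, 88.49378204345703)
c40 (array([452.24014282, -17.54811096]), 188.0945587158203, 35.59767150878906, -86.16071391105652)
c12 (array([ 474.8684082 , -285.62414551]), 55.35841369628906, 33.95505905151367, -87.84642839431763)
```

View pics/finc.png

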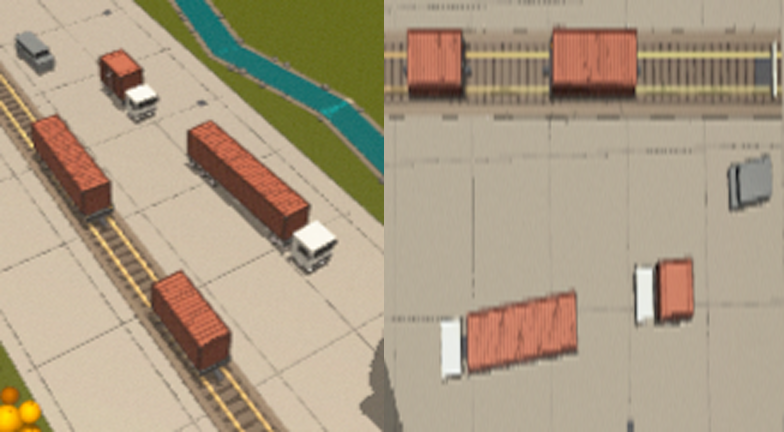

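All four containers sit square on their decks, and the measured centres are within 1.5 mm of the deck centres. The cabs, van and wagons have not moved. Handing in.

```bash
python3 -c "
from bench import *
print(sign_off())"
```

```text
the job is handed in; nothing more can be done
None
```

The job is handed in: all four containers are on their own vehicles, upright, released and centred to within about 1.5 mm in the final top picture, with no visible shift in the vehicles or van; I didn't re-measure the forklift at the end.

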